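# Draw the spirit level out from under the sliding tray of a tool box

## Task

Get the spirit level out of the open red tool box: first slide the parts tray along the rims until it is fully home against its end of the box, then take the level, which still reaches under the tray, tip up the end away from the tray and draw it out slantwise through the opening without forcing it against the tray. Finish while holding the level motionless in the gripper, with its whole length well above the tray's handle; leave the tray home and everything else where it is.

Things in the scene. Friction and masses are not known exactly. Their poses are not given: they have to be found in the camera images.
- toolbox: Low red steel tool box, firm on the table, open on top; inside 250 mm (its x) by 365 mm (its y), walls 3 mm, all rims 92 mm above the table. A black rubber mat is its floor, top 12 mm above the table. Both half lids are folded open and fixed, sloping from the long sides' rims to the table 100 mm beyond them. Origin: centre of the box, on the table; z up. The tray's home is the +y end.
- tray (a joint): Slide of the parts tray along the box, m: 0 = fully home, against the box's +y end; positive = that far from home towards the box's -y (at most 0.10). About 2 N of friction; the tray stays where it is left and cannot be lifted off. Home, it leaves an opening 215 mm long at the box's -y end.
- parts_tray: Grey steel parts tray that rides on the rims of the box's long sides: 150 mm long (its y), 262 mm wide (its x), 30 mm high with 2.5 mm walls, underside 92 mm and rim 122 mm above the table. Copper and brass fittings are fixed in it. Origin: centre of its underside; axes as the box.
- tray_handle (a point): Middle of the tray's handle, a level steel bar 10 mm thick and 90 mm long that runs across the box (along the box's x) on two posts, its middle line 147 mm above the table and 25 mm above the tray's rim, over the tray's centre. Axes as the box.
- level: Spirit level, an aluminium bar with black end caps and green vials, 300 mm long (its y), 24 mm wide (its x), 32 mm high, about 0.3 kg, solid-sided; it lies on the mat along the box, near the middle of its width, its +y end under the tray. Origin: centre of its underside. z up.
- level_end_far (a point): Centre of the level's -y end face, the end away from the tray, 16 mm above its underside.
- level_end_tray (a point): Centre of the level's +y end face, the end under the tray, 16 mm above its underside.
- chisel: Cold chisel with a yellow grip, 180 mm long (its y), 16 mm wide and high, lying on the mat along the box near its +x side wall, about 95 mm from the box's middle line. Origin: its underside. Leave it.
- drill: Grey and black cordless drill lying on its side on the table, about 250 by 210 mm, 64 mm high. Leave it.
- hammer: Hammer with a wooden handle, 300 mm long, on the table. Leave it.
- tape: Orange tape measure, 68 by 64 by 36 mm, on the table. Leave it.
- spray_can: Yellow spray can, 60 mm across, 170 mm tall, standing on the table. Leave it.
- mug: White mug, 82 mm across, 95 mm tall, standing on the table. Leave it.
- wrench: Steel wrench, 220 mm long, flat on the table. Leave it.

How it is judged:
On the way, in this order (a step that is already met when the one before it is completed fails the run):
1. the tray is slid fully home (within 5 mm) while the level still lies in the box (value of joint tray below 0.005 m and height (world z) of each of level_end_far, level_end_tray below 0.06 m), for 0.2 s.
2. the level passes slantwise through the opening: one end above the rim (over 130 mm) while the other is still below it (under 85 mm) (((height (world z) of level_end_far above 0.13 m and height (world z) of level_end_tray below 0.085 m) or (height (world z) of level_end_tray above 0.13 m and height (world z) of level_end_far below 0.085 m))), for 0.1 s.
At the end, for the whole second after the job is handed in: The gripper holds the level (over 2 N), still (under 30 mm/s, 0.3 rad/s), off box and tray, both end centres over 165 mm above the table; the tray is within 6 mm of home; chisel, drill, hammer, tape, spray can, mug and wrench are within 40 mm of their starts (height (world z) of each of level_end_far, level_end_tray above 0.165 m and contact force between the fingers and level above 2 N and contact force between level and toolbox below 0.2 N and linear speed of level below 0.03 m/s and angular speed of level below 0.3 rad/s and value of joint tray below 0.006 m and distance of each of chisel, drill, hammer, tape, spray_can, mug, wrench from where it was at the start of the episode below 0.04 m); the arm keeps its last pose, push and grip.
It fails at once if a bystander is moved by more than 40 mm (distance of any of chisel, drill, hammer, tape, spray_can, mug, wrench from where it was at the start of the episode above 0.04 m).
It fails at once if the level is forced against the tray (over 30 N) (contact force between level and parts_tray above 30 N).
It also fails if it takes over 58 s, if anything falls off the work surface, if the arm or the gripper's body presses on something with over 40 N, if the wrist force passes 120 N, or if a joint passes its speed limit or range.

## Robot

A 6-joint arm with a two-finger parallel gripper is mounted at the origin on the work surface. World frame = base frame: x ahead of the robot, y to its left, z up, the work surface at z = 0. Lengths are in m, angles in rad, forces in N, time in s.
With the tool pointing down it reaches from about 0.35 to 0.85 m from the base axis. Payload 8.1 kg.
Tool frame: the origin (TCP) lies between the finger pads; the fingertips stand 14 mm ahead of it and the grasp point (between the pads) lies 5 mm behind it; z points along the fingers, y is the direction in which the jaws open and shut (so a half turn about z gives the same grasp; the last joint's range is limited). The gripper opens to 93 mm and grips with 3 to 60 N. Pads are 15 mm wide; open, the fingers measure 128 mm over their backs; the gripper's body (75 mm by 188 mm) begins 65 mm behind the grasp point.
Start: joints at [-1.3, 0.13, 1.488, -0, 1.523, -0.085], TCP at [0.209, -0.562, 0.233] pointing down, gripper open.
Joint ranges: [-2.96, 2.96], [-0.89, 2.26], [0.02, 2.5], [-1.34, 4.48], [0, 2.73], [-2.66, 2.66]. Speed limits (rad/s): [2.39, 2.39, 2.79, 3.14, 3.14, 3.14].

## Interface

Orientations are given as a rotation vector (axis times angle).
In Python, from plant import robot gives the robot as it stands.
- The arm moves only by the tool step_arm, never from a script. Its argument "targets" is a list of rows, each an object of numbers: "tx", "ty", "tz": the shift along the tool's x, y, z in mm; "ax", "ay", "az": the turn, a rotation vector about the tool's x, y, z in rad; "grip": the closure in counts, from 0 (fully open) to 255 (shut). In form: [{"tx": .., "ty": .., "tz": .., "ax": .., "ay": .., "az": .., "grip": ..}, ...]. A call has 1 to 20 rows; each row shifts and turns the commanded pose from where the row before left it, along the tool's axes as they then stand; what a row does not reach is not made up. A row lasts 1/10 s, in which the tool goes at most 50 mm and 8.59 degrees, less where a joint would pass 70% of its speed; a pose out of reach is approached as far as the arm can. A call with a gripper value outside its range is refused whole. The fingers move at their own pace and stop on an object; "squeeze" is the grip in N (left out, the last holds). Time passes only in rows, so rows that do not move let the fingers close. It gives the time, the measured TCP pose, the force and the opening at its end, in the units of the state.
- robot.read_state(): the state, without advancing time (a new reading comes with each control period).
- robot.read_camera(name): name is "scene" or "top"; returns a dict with "frame" (384x512x3 uint8, blue, green, red), "fx", "fy", "cx", "cy" (pixels), "k1" (the pictures are not rectified: a ray, as slopes to the right and down, at radius r is drawn at 1 + k1 r^2 times it, then the intrinsics apply), "R" (3x3) and "t" (3): a world point X has camera coordinates R X + t. Camera axes: x right, y down, z forward; pixel columns grow to the right and rows downward; lengths in m; the calibration is good to about 2 mm. A picture is of the moment at which its call begins. There is no depth.
- robot.close_job(): hands the job in, once; it reports no verdict.
The state is a dict: "t": time; "q": joint angles; "dq": joint speeds; "joint_torque": joint torques, N m; "tool_pos": TCP position; "orientation": TCP orientation; "force": force on the tool from outside, world axes, zero at the start; "wrist_torque": the same for the moment, N m; "opening": finger opening in m.
Only numpy, scipy, OpenCV 4.12 (cv2) and the standard library are available. Lean on these libraries where they do the work, as an engineer would, in place of code of your own. Each camera call takes 0.05 s, during which the arm holds its last target.

## Working session

There is one attempt and no reset: what is moved stays moved. The work goes in short steps, Python scripts to look and compute and a tool call to move; the robot and the scene stay as the last step left them, time stands still between calls to the robot, and variables do not carry over. Pictures are saved under pics/ and viewed, and the job is handed in when it is done.

Besides the shell and the picture viewer there is one more tool, called after "Call:" as name(argument=value, ...) on one line, values as JSON. step_arm: Moves the arm, as the interface text tells. Its arguments: {"type":"object","properties":{"targets":{"type":"array"},"squeeze":{"type":"number"}},"required":["targets"]}

```bash
ls; mkdir -p pics
python3 - <<'E'
from plant import robot
import cv2,pickle
s=robot.read_state();print({k:s[k] for k in('t','tool_pos','orientation','force','opening')})
for n in('scene','top'):
    c=robot.read_camera(n);cv2.imwrite(f'pics/{n}0.png',c['frame']);pickle.dump(c,open(f'pics/{n}0.pkl','wb'))
    print(n,c['fx'],c['cx'],c['cy'],c['k1'],c['R'],c['t'])
E
```

```text
pics
{'t': 0.0, 'tool_pos': array([ 0.20888731, -0.56191334,  0.23162267]), 'orientation': array([-3.09029194e+00, -5.55618673e-01,  2.77264869e-04]), 'force': array([-0.46390541,  0.16570233,  1.10352454]), 'opening': 0.09275471393796306}
scene 479.60850236345675 253.83028276952052 191.12006755855256 -0.0933379807395158 [[-0.10579243  0.99437942  0.00418756]
 [ 0.76922378  0.08450528 -0.63336691]
 [-0.63016089 -0.06378426 -0.77384031]] [ 0.05978165 -0.33522681  1.8594042 ]
top 361.08688828110974 248.5088678289789 189.7046362417609 0.03241666831467892 [[-0.01964617 -0.9997716  -0.00841343]
 [-0.99428676  0.02042007 -0.10477054]
 [ 0.10491841  0.00630702 -0.99446083]] [0.00481783 0.51267393 1.21611255]
```

View pics/scene0.png

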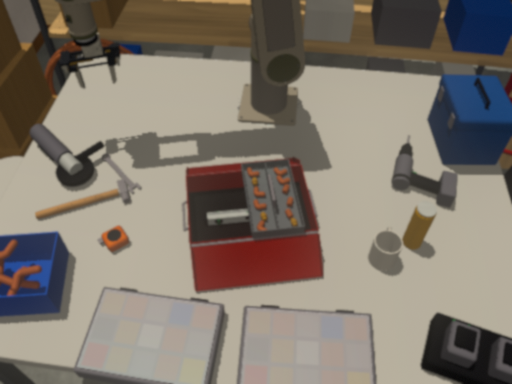

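View pics/top0.png

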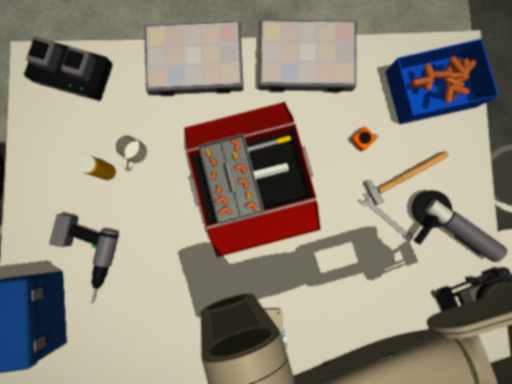

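The top view shows the box at about (250,178) with the tray on its left (+y) part and the level's white end at about (270,170). The scene view shows the same things. I'll enlarge both.

Run:
```python
import cv2
a=cv2.imread('pics/top0.png')[95:260,175:330];cv2.imwrite('pics/topc.png',cv2.resize(a,None,fx=3.6,fy=3.6,interpolation=cv2.INTER_CUBIC))
a=cv2.imread('pics/scene0.png')[150:295,175:330];cv2.imwrite('pics/scenec.png',cv2.resize(a,None,fx=4,fy=4,interpolation=cv2.INTER_CUBIC))
```

```text
(no output)
```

View pics/topc.png

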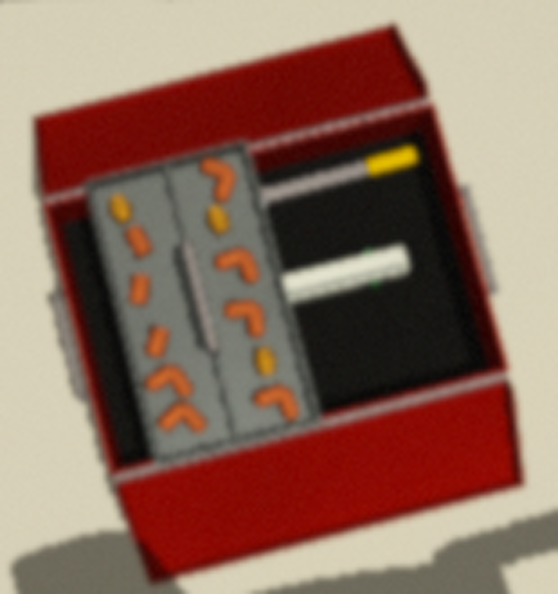

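View pics/scenec.png

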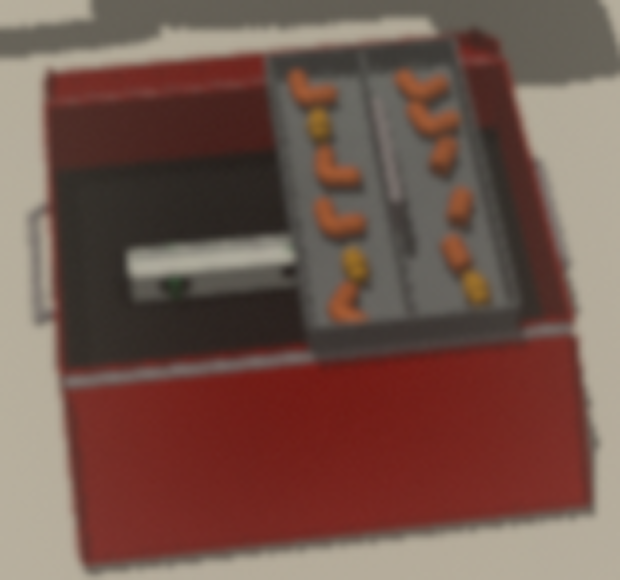

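```bash
cat > h.py <<'E'
import numpy as np,cv2,pickle
def load(n): return pickle.load(open(f'pics/{n}.pkl','rb'))
def und(c,p):
    K=np.array([[c['fx'],0,c['cx']],[0,c['fy'],c['cy']],[0,0,1]]);d=np.array([c['k1'],0,0,0,0])
    return cv2.undistortPoints(np.array(p,float).reshape(-1,1,2),K,d).reshape(-1,2)
def plane(c,p,z):
    u=und(c,p);d=np.c_[u,np.ones(len(u))]@c['R'];o=-c['R'].T@c['t']
    return o+d*((z-o[2])/d[:,2])[:,None]
def tri(c1,p1,c2,p2):
    P=[np.c_[c['R'],c['t']] for c in(c1,c2)]
    X=cv2.triangulatePoints(P[0],P[1],und(c1,p1).T,und(c2,p2).T);return (X[:3]/X[3]).T
def proj(c,X):
    K=np.array([[c['fx'],0,c['cx']],[0,c['fy'],c['cy']],[0,0,1]])
    return cv2.projectPoints(np.array(X,float).reshape(-1,3),cv2.Rodrigues(c['R'])[0],c['t'],K,np.array([c['k1'],0,0,0,0]))[0].reshape(-1,2)
E
python3 - <<'E'
from h import *
np.set_printoptions(precision=4,suppress=True)
T=load('top0');S=load('scene0')
ft=lambda p:(np.array(p,float)+.5)/3.6-.5+[175,95]
fs=lambda p:(np.array(p,float)+.5)/4-.5+[175,150]
t=[(45,198),(432,100),(506,372),(115,478)]  # +x+y,+x-y,-x-y,-x+y
s=[(573,328),(67,380),(50,100),(500,58)]
print('rim tri',tri(T,ft(t),S,fs(s)));r=plane(T,ft(t),.092);print('top plane',r);print('scene plane',plane(S,fs(s),.092))
print('sizes',np.linalg.norm(np.roll(r,-1,0)-r,axis=1))
print('handle',tri(T,ft([(197,297)]),S,fs([(395,175)])),plane(T,ft([(197,297)]),.152),plane(S,fs([(395,175)]),.152))
l=[(403,243),(411,272)];ls=[(130,275),(127,247)]
print('level',tri(T,ft(l),S,fs(ls)),plane(T,ft(l),.044),plane(S,fs(ls),.044))
f=T['frame'];m=(f.min(2)>150).astype(np.uint8);m[:160]=0;m[190:]=0;m[:,:252]=0;m[:,292:]=0
ys,xs=np.nonzero(m);print(len(xs));pts=plane(T,np.c_[xs,ys],.044)[:,:2]
c=pts.mean(0);v=np.linalg.svd(pts-c)[2][0];print('level line',c,v,'range',((pts-c)@v).min(),((pts-c)@v).max(),'w',np.ptp((pts-c)@[v[1],-v[0]]))
E
```

```text
rim tri [[ 0.6425  0.1929  0.0939]
 [ 0.726  -0.161   0.0949]
 [ 0.4739 -0.2204  0.0984]
 [ 0.3864  0.1298  0.094 ]]
top plane [[ 0.6429  0.194   0.092 ]
 [ 0.7271 -0.1633  0.092 ]
 [ 0.4744 -0.2217  0.092 ]
 [ 0.3863  0.1318  0.092 ]]
scene plane [[ 0.6414  0.1924  0.092 ]
 [ 0.7243 -0.1597  0.092 ]
 [ 0.4684 -0.2219  0.092 ]
 [ 0.3848  0.1282  0.092 ]]
sizes [0.3671 0.2594 0.3643 0.2641]
handle [[0.5434 0.0545 0.1274]] [[0.5399 0.0524 0.152 ]] [[0.5633 0.0559 0.152 ]]
level [[ 0.6014 -0.1375  0.0526]
 [ 0.574  -0.1445  0.0505]] [[ 0.6029 -0.1376  0.044 ]
 [ 0.5749 -0.1443  0.044 ]] [[ 0.5953 -0.14    0.044 ]
 [ 0.5693 -0.1468  0.044 ]]
213
level line [ 0.5761 -0.0819] [ 0.2249 -0.9744] range -0.0577612735331266 0.05820746416624291 w 0.020930566300304432
```

Call:
step_arm(targets=[{"az":-0.12,"grip":255},{"az":-0.12,"grip":255},{"az":-0.12,"grip":255},{"az":-0.12,"grip":255},{"az":-0.12,"grip":255},{"az":-0.12,"grip":255},{"az":-0.12,"grip":255},{"az":-0.12,"grip":255},{"az":-0.12,"grip":255},{"az":-0.12,"grip":255},{"az":-0.12,"grip":255},{"az":-0.12,"grip":255}])

```text
schema error: expected keys tx, ty, tz, ax, ay, az, grip
```

```bash
cat >> h.py <<'E'
C=np.array([.556,-.014]);A=np.deg2rad(13.2)
xb=np.array([np.cos(A),np.sin(A)]);yb=np.array([-np.sin(A),np.cos(A)])
def tobox(p): d=np.asarray(p)[...,:2]-C; return np.stack([d@xb,d@yb],-1)
def toworld(b): return C+b[0]*xb+b[1]*yb
def delta(s,b,z):
    R=cv2.Rodrigues(np.array(s['orientation']))[0]
    w=toworld(b);return R.T@(np.r_[w,z]-s['tool_pos'])*1000
E
python3 - <<'E'
from h import *
from plant import robot
np.set_printoptions(precision=4,suppress=True)
T=load('top0');S=load('scene0')
ft=lambda p:(np.array(p,float)+.5)/3.6-.5+[175,95]
fs=lambda p:(np.array(p,float)+.5)/4-.5+[175,150]
t=[(245,145),(320,412),(155,462),(90,185)]; s=[(312,350),(268,55),(455,40),(525,335)]
print('tray',tobox(plane(T,ft(t),.122)),tobox(plane(S,fs(s),.122)))
print(tri(T,ft(t[:2]),S,fs([(303,322),(268,57)])))
st=robot.read_state();R=cv2.Rodrigues(st['orientation'])[0]
print(st['t'],st['q'],st['tool_pos'],R,np.degrees(np.arctan2(R[1,1],R[0,1])),tobox(st['tool_pos']))
print('to (0,-.07,.233)',delta(st,(0,-.07),.233))
E
```

```text
tray [[ 0.1268 -0.0059]
 [-0.1216 -0.0108]
 [-0.1281  0.1399]
 [ 0.1259  0.1373]] [[ 0.146  -0.0091]
 [-0.1322 -0.0094]
 [-0.1305  0.1385]
 [ 0.1517  0.1395]]
[[ 0.6801  0.0056  0.1261]
 [ 0.4397 -0.0519  0.131 ]]
0.1 [-1.3004  0.1311  1.4892 -0.      1.523  -0.0854] [ 0.2089 -0.5619  0.2317] [[ 0.9374  0.3483 -0.0005]
 [ 0.3483 -0.9374  0.0016]
 [ 0.0001 -0.0016 -1.    ]] -69.61605243363056 [-0.4631 -0.4542]
to (0,-.07,.233) [ 507.4931 -323.2773   -0.7215]
```

Call:
step_arm(targets=[{"tx":0,"ty":0,"tz":0,"ax":0,"ay":0,"az":-0.12,"grip":255},{"tx":0,"ty":0,"tz":0,"ax":0,"ay":0,"az":-0.12,"grip":255},{"tx":0,"ty":0,"tz":0,"ax":0,"ay":0,"az":-0.12,"grip":255},{"tx":0,"ty":0,"tz":0,"ax":0,"ay":0,"az":-0.12,"grip":255},{"tx":0,"ty":0,"tz":0,"ax":0,"ay":0,"az":-0.12,"grip":255},{"tx":0,"ty":0,"tz":0,"ax":0,"ay":0,"az":-0.12,"grip":255},{"tx":0,"ty":0,"tz":0,"ax":0,"ay":0,"az":-0.12,"grip":255},{"tx":0,"ty":0,"tz":0,"ax":0,"ay":0,"az":-0.12,"grip":255},{"tx":0,"ty":0,"tz":0,"ax":0,"ay":0,"az":-0.12,"grip":255},{"tx":0,"ty":0,"tz":0,"ax":0,"ay":0,"az":-0.12,"grip":255},{"tx":0,"ty":0,"tz":0,"ax":0,"ay":0,"az":-0.12,"grip":255},{"tx":0,"ty":0,"tz":0,"ax":0,"ay":0,"az":-0.12,"grip":255}])

```text
t: 1.3
tool_pos: [0.209, -0.5621, 0.232]
orientation: [-1.951, -2.461, -0.001]
force: [0.2, -0.6, 0.3]
opening: 0.0031
```

```bash
cat > st.py <<'E'
from h import *
from plant import robot
import sys
np.set_printoptions(precision=4,suppress=True)
st=robot.read_state();R=cv2.Rodrigues(st['orientation'])[0]
print('t',st['t'],'q',st['q'],'pos',st['tool_pos'],'z',R[:,2],'yawy',np.degrees(np.arctan2(R[1,1],R[0,1])),'box',tobox(st['tool_pos']),'F',st['force'],'Fyb',st['force'][:2]@yb,'op',st['opening'])
if len(sys.argv)>1:
    a=list(map(float,sys.argv[1:]));print('delta',delta(st,a[:2],a[2]))
E
python3 st.py 0 -.07 .233
```

```text
t 1.3 q [-1.3004  0.1309  1.4888  0.      1.523  -1.5303] pos [ 0.209  -0.5621  0.232 ] z [-0.0003  0.001  -1.    ] yawy 13.174936762102577 box [-0.463  -0.4544] F [ 0.2042 -0.563   0.3144] Fyb -0.5947793170680307 op 0.0031160829359870006
delta [384.5826 462.8694  -0.5878]
```

Call:
step_arm(targets=[{"tx":12,"ty":14,"tz":0,"ax":0,"ay":0,"az":0,"grip":255},{"tx":24,"ty":29,"tz":0,"ax":0,"ay":0,"az":0,"grip":255},{"tx":24,"ty":29,"tz":0,"ax":0,"ay":0,"az":0,"grip":255},{"tx":24,"ty":29,"tz":0,"ax":0,"ay":0,"az":0,"grip":255},{"tx":24,"ty":29,"tz":0,"ax":0,"ay":0,"az":0,"grip":255},{"tx":24,"ty":29,"tz":0,"ax":0,"ay":0,"az":0,"grip":255},{"tx":24,"ty":29,"tz":0,"ax":0,"ay":0,"az":0,"grip":255},{"tx":24,"ty":29,"tz":0,"ax":0,"ay":0,"az":0,"grip":255},{"tx":24,"ty":29,"tz":0,"ax":0,"ay":0,"az":0,"grip":255},{"tx":24,"ty":29,"tz":0,"ax":0,"ay":0,"az":0,"grip":255},{"tx":24,"ty":29,"tz":0,"ax":0,"ay":0,"az":0,"grip":255},{"tx":24,"ty":29,"tz":0,"ax":0,"ay":0,"az":0,"grip":255},{"tx":24,"ty":29,"tz":0,"ax":0,"ay":0,"az":0,"grip":255},{"tx":24,"ty":29,"tz":0,"ax":0,"ay":0,"az":0,"grip":255},{"tx":24,"ty":29,"tz":0,"ax":0,"ay":0,"az":0,"grip":255},{"tx":24,"ty":29,"tz":0,"ax":0,"ay":0,"az":0,"grip":255},{"tx":12,"ty":14,"tz":0,"ax":0,"ay":0,"az":0,"grip":255}])

```text
t: 3.0
tool_pos: [0.5754, -0.0813, 0.2322]
orientation: [-1.958, -2.456, -0.001]
force: [0.5, -0.8, -0.2]
opening: 0.0004
```

```bash
python3 st.py 0 -.05 .118
```

```text
t 3.0 q [-0.2291  0.0804  1.5425  0.0009  1.5193 -0.454 ] pos [ 0.5754 -0.0813  0.2322] z [-0.0004  0.001  -1.    ] yawy 12.877898900238858 box [ 0.0035 -0.07  ] F [ 0.4941 -0.8401 -0.1827] Fyb -0.9307130479600988 op 0.0003583553062351311
delta [ 19.8079  -3.6457 114.2502]
```

Call:
step_arm(targets=[{"tx":0,"ty":0,"tz":20,"ax":0,"ay":0,"az":0,"grip":255},{"tx":0,"ty":0,"tz":30,"ax":0,"ay":0,"az":0,"grip":255},{"tx":0,"ty":0,"tz":30,"ax":0,"ay":0,"az":0,"grip":255},{"tx":0,"ty":0,"tz":20,"ax":0,"ay":0,"az":0,"grip":255},{"tx":0,"ty":0,"tz":14,"ax":0,"ay":0,"az":0,"grip":255},{"tx":0,"ty":0,"tz":0,"ax":0,"ay":0,"az":0,"grip":255}])

```text
t: 3.6
tool_pos: [0.5728, -0.0844, 0.1162]
orientation: [-1.957, -2.453, 0.003]
force: [-0.1, 0.4, 0.3]
opening: 0.0006
```

```bash
python3 st.py
python3 - <<'E'
from plant import robot
import cv2,pickle,numpy as np
a=[]
for n in('scene','top'):
    c=robot.read_camera(n);pickle.dump(c,open(f'pics/{n}1.pkl','wb'))
    f=c['frame'];f=f[140:305,170:335] if n=='scene' else f[95:260,170:335];a.append(cv2.resize(f,(396,396),interpolation=cv2.INTER_CUBIC))
cv2.imwrite('pics/both1.png',np.hstack(a))
E
```

```text
t 3.6 q [-0.2348  0.1624  1.6701 -0.0001  1.3134 -0.4586] pos [ 0.5728 -0.0844  0.1162] z [-0.0042  0.001  -1.    ] yawy 12.821408028825426 box [ 0.0003 -0.0724] F [-0.1437  0.427   0.3039] Fyb 0.448520501806835 op 0.0005640825306066914
```

View pics/both1.png

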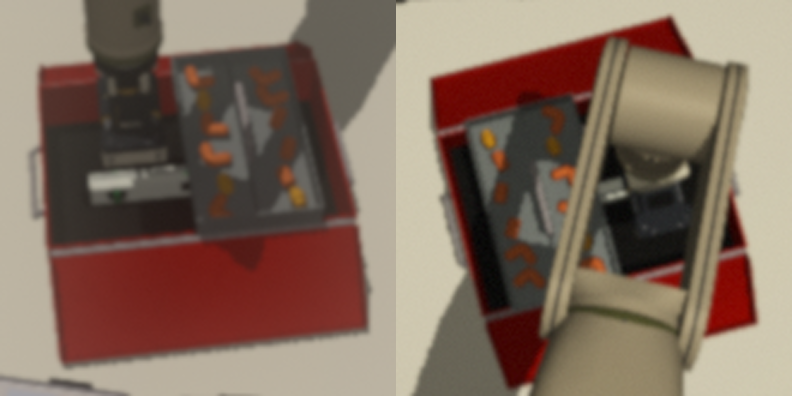

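The picture shows the gripper low in the opening at (130,130) of the left half, left of the tray's front wall at x≈185. The way is clear to push.

Call:
step_arm(targets=[{"tx":12,"ty":0,"tz":0,"ax":0,"ay":0,"az":0,"grip":255},{"tx":12,"ty":0,"tz":0,"ax":0,"ay":0,"az":0,"grip":255},{"tx":12,"ty":0,"tz":0,"ax":0,"ay":0,"az":0,"grip":255},{"tx":8,"ty":0,"tz":0,"ax":0,"ay":0,"az":0,"grip":255},{"tx":8,"ty":0,"tz":0,"ax":0,"ay":0,"az":0,"grip":255},{"tx":8,"ty":0,"tz":0,"ax":0,"ay":0,"az":0,"grip":255},{"tx":8,"ty":0,"tz":0,"ax":0,"ay":0,"az":0,"grip":255}])

```text
t: 4.4
tool_pos: [0.5594, -0.0183, 0.1188]
orientation: [1.958, 2.456, -0.001]
force: [-1.4, -2.1, 2.2]
opening: 0.0003
```

```bash
python3 st.py
```

```text
t 4.4 q [-0.1238  0.1052  1.7276 -0.0008  1.3084 -0.3486] pos [ 0.5594 -0.0183  0.1188] z [ 0.0002 -0.0008 -1.    ] yawy 12.891509956560792 box [ 0.0024 -0.005 ] F [-1.3591 -2.149   2.2359] Fyb -1.7818676725827394 op 0.00025949130622087167
```

Call:
step_arm(targets=[{"tx":5,"ty":0,"tz":0,"ax":0,"ay":0,"az":0,"grip":255},{"tx":5,"ty":0,"tz":0,"ax":0,"ay":0,"az":0,"grip":255},{"tx":5,"ty":0,"tz":0,"ax":0,"ay":0,"az":0,"grip":255},{"tx":4,"ty":0,"tz":0,"ax":0,"ay":0,"az":0,"grip":255},{"tx":2,"ty":0,"tz":0,"ax":0,"ay":0,"az":0,"grip":255}])

```text
t: 4.9
tool_pos: [0.5547, 0.0023, 0.1186]
orientation: [-1.958, -2.457, -0.0]
force: [0.7, -1.9, 1.3]
opening: 0.0004
```

```bash
python3 st.py
```

```text
t 4.9 q [-0.0884  0.0926  1.7416  0.0001  1.3075 -0.3135] pos [0.5547 0.0023 0.1186] z [-0.      0.0001 -1.    ] yawy 12.89609554948019 box [0.0025 0.0162] F [ 0.694  -1.9124  1.2752] Fyb -2.0203435699063435 op 0.0004253932430008795
```

Call:
step_arm(targets=[{"tx":2,"ty":0,"tz":0,"ax":0,"ay":0,"az":0,"grip":255},{"tx":2,"ty":0,"tz":0,"ax":0,"ay":0,"az":0,"grip":255},{"tx":2,"ty":0,"tz":0,"ax":0,"ay":0,"az":0,"grip":255}])

```text
t: 5.2
tool_pos: [0.5534, 0.0078, 0.1186]
orientation: [-1.958, -2.457, 0.0]
force: [-0.9, -1.8, 0.9]
opening: 0.0006
```

Call:
step_arm(targets=[{"tx":1,"ty":0,"tz":0,"ax":0,"ay":0,"az":0,"grip":255},{"tx":1,"ty":0,"tz":0,"ax":0,"ay":0,"az":0,"grip":255}])

```text
t: 5.4
tool_pos: [0.5531, 0.0092, 0.1186]
orientation: [1.958, 2.456, -0.001]
force: [0.0, -7.9, 0.7]
opening: 0.0007
```

```bash
python3 st.py
```

```text
t 5.4 q [-0.0753  0.0882  1.7462 -0.0011  1.3069 -0.3   ] pos [0.5531 0.0092 0.1186] z [ 0.0002 -0.0011 -1.    ] yawy 12.88891308127317 box [0.0025 0.0232] F [ 0.0267 -7.8808  0.6847] Fyb -7.678658243229865 op 0.0006676313392399704
```

Call:
step_arm(targets=[{"tx":1,"ty":0,"tz":0,"ax":0,"ay":0,"az":0,"grip":255},{"tx":0,"ty":0,"tz":0,"ax":0,"ay":0,"az":0,"grip":255},{"tx":0,"ty":0,"tz":0,"ax":0,"ay":0,"az":0,"grip":255}])

```text
t: 5.7
tool_pos: [0.5531, 0.0092, 0.1186]
orientation: [1.957, 2.455, -0.002]
force: [0.9, -8.5, -0.3]
opening: 0.0006
```

```bash
python3 st.py
```

```text
t 5.7 q [-0.0745  0.0878  1.7466 -0.0024  1.3064 -0.2984] pos [0.5531 0.0092 0.1186] z [ 0.0006 -0.0024 -1.    ] yawy 12.8646437791833 box [0.0025 0.0233] F [ 0.8537 -8.4685 -0.2542] Fyb -8.439677702877733 op 0.0006150763469472136
```

Call:
step_arm(targets=[{"tx":-4,"ty":0,"tz":0,"ax":0,"ay":0,"az":0,"grip":255},{"tx":-16,"ty":0,"tz":0,"ax":0,"ay":0,"az":0,"grip":255},{"tx":-20,"ty":0,"tz":0,"ax":0,"ay":0,"az":0,"grip":255},{"tx":-20,"ty":0,"tz":0,"ax":0,"ay":0,"az":0,"grip":0},{"tx":0,"ty":0,"tz":0,"ax":0,"ay":0,"az":0,"grip":0},{"tx":0,"ty":0,"tz":0,"ax":0,"ay":0,"az":0,"grip":0},{"tx":0,"ty":0,"tz":0,"ax":0,"ay":0,"az":0,"grip":0},{"tx":0,"ty":0,"tz":0,"ax":0,"ay":0,"az":0,"grip":0}])

```text
t: 6.5
tool_pos: [0.5661, -0.0471, 0.1186]
orientation: [-1.957, -2.457, -0.0]
force: [-0.2, 0.4, -0.4]
opening: 0.0355
```

```bash
python3 st.py 0.0036 -.035 .033
python3 - <<'E'
from plant import robot
import cv2,pickle,numpy as np
a=[]
for n in('scene','top'):
    c=robot.read_camera(n);pickle.dump(c,open(f'pics/{n}2.pkl','wb'))
    f=c['frame'];f=f[140:305,170:335] if n=='scene' else f[95:260,170:335];a.append(cv2.resize(f,(396,396),interpolation=cv2.INTER_CUBIC))
cv2.imwrite('pics/both2.png',np.hstack(a))
E
```

```text
t 6.5 q [-0.1735  0.1276  1.7039  0.0003  1.3103 -0.3993] pos [ 0.5661 -0.0471  0.1186] z [-0.0001  0.0003 -1.    ] yawy 12.930113940629576 box [ 0.0023 -0.0346] F [-0.1875  0.366  -0.4405] Fyb 0.39914451406106544 op 0.035526238910512604
delta [-0.4528  1.3542 85.5759]
```

View pics/both2.png

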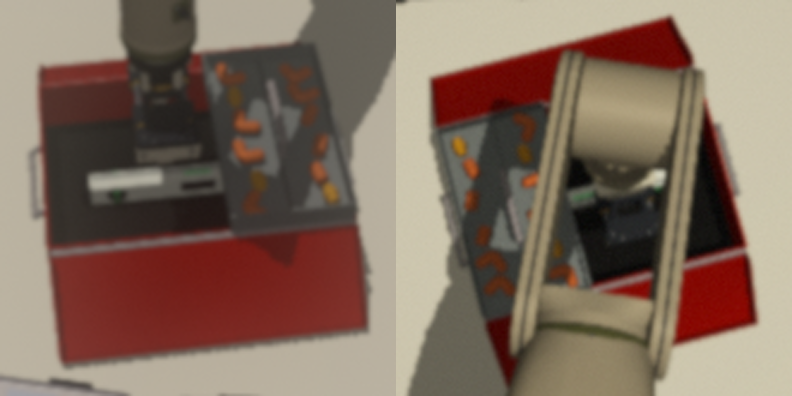

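The left half shows the tray flush against the box's right-hand end, its front wall now at x≈215, and the level lying from (90,185) to (220,180). Next I finish opening the gripper and go down over the level.

Call:
step_arm(targets=[{"tx":0,"ty":1,"tz":0,"ax":0,"ay":0,"az":0,"grip":0},{"tx":0,"ty":0,"tz":0,"ax":0,"ay":0,"az":0,"grip":0},{"tx":0,"ty":0,"tz":0,"ax":0,"ay":0,"az":0,"grip":0},{"tx":0,"ty":0,"tz":0,"ax":0,"ay":0,"az":0,"grip":0},{"tx":0,"ty":0,"tz":15,"ax":0,"ay":0,"az":0,"grip":0},{"tx":0,"ty":0,"tz":15,"ax":0,"ay":0,"az":0,"grip":0},{"tx":0,"ty":0,"tz":15,"ax":0,"ay":0,"az":0,"grip":0},{"tx":0,"ty":0,"tz":15,"ax":0,"ay":0,"az":0,"grip":0}])

```text
t: 7.4
tool_pos: [0.5662, -0.0474, 0.0563]
orientation: [-1.957, -2.455, 0.001]
force: [0.8, -0.4, 0.6]
opening: 0.0933
```

Call:
step_arm(targets=[{"tx":0,"ty":0,"tz":10,"ax":0,"ay":0,"az":0,"grip":0},{"tx":0,"ty":0,"tz":8,"ax":0,"ay":0,"az":0,"grip":0},{"tx":0,"ty":0,"tz":6,"ax":0,"ay":0,"az":0,"grip":0},{"tx":0,"ty":0,"tz":0,"ax":0,"ay":0,"az":0,"grip":0},{"tx":0,"ty":0,"tz":0,"ax":0,"ay":0,"az":0,"grip":0}])

```text
t: 7.9
tool_pos: [0.5675, -0.0476, 0.035]
orientation: [1.958, 2.456, 0.0]
force: [-0.2, -0.3, -0.6]
opening: 0.0929
```

```bash
python3 st.py 0.0036 -.035 .033
```

```text
t 7.9 q [-0.1737  0.2324  1.752   0.      1.1566 -0.3987] pos [ 0.5675 -0.0476  0.035 ] z [ 0.0005 -0.0001 -1.    ] yawy 12.89173664914303 box [ 0.0035 -0.0353] F [-0.2254 -0.2668 -0.648 ] Fyb -0.20827948757658868 op 0.09287203145966891
delta [0.3291 0.0549 1.9908]
```

Call:
step_arm(targets=[{"tx":0,"ty":0,"tz":2,"ax":0,"ay":0,"az":0,"grip":0},{"tx":0,"ty":0,"tz":0,"ax":0,"ay":0,"az":0,"grip":150},{"tx":0,"ty":0,"tz":0,"ax":0,"ay":0,"az":0,"grip":170},{"tx":0,"ty":0,"tz":0,"ax":0,"ay":0,"az":0,"grip":255},{"tx":0,"ty":0,"tz":0,"ax":0,"ay":0,"az":0,"grip":255},{"tx":0,"ty":0,"tz":0,"ax":0,"ay":0,"az":0,"grip":255},{"tx":0,"ty":0,"tz":0,"ax":0,"ay":0,"az":0,"grip":255},{"tx":0,"ty":0,"tz":0,"ax":0,"ay":0,"az":0,"grip":255},{"tx":0,"ty":0,"tz":0,"ax":0,"ay":0,"az":0,"grip":255},{"tx":0,"ty":0,"tz":0,"ax":0,"ay":0,"az":0,"grip":255},{"tx":0,"ty":0,"tz":0,"ax":0,"ay":0,"az":0,"grip":255}], squeeze=55)

```text
t: 9.0
tool_pos: [0.5669, -0.0476, 0.0326]
orientation: [-1.958, -2.456, 0.001]
force: [-2.4, 0.0, 0.9]
opening: 0.0238
```

```bash
python3 st.py
python3 - <<'E'
from h import *
# plan: near-bottom edge pivot; level flat grasp at TCP (yb=-.0353,z=.033). box-plane coords (y,z)
from scipy.spatial.transform import Rotation
yn=.161; P=np.array([yn,.012]); g0=np.array([-.0353,.033])-P
pos=np.array([-.0353,.033])
for k in range(0,10):
    th=.03*k
    for thv in [th]:
        # far end up
        r=np.array([g0[0]*np.cos(th)+g0[1]*np.sin(th), -g0[0]*np.sin(th)+g0[1]*np.cos(th)])
        q=P+r+np.array([0,.004])
        ex=np.array([np.cos(th),-np.sin(th)]);up=np.array([np.sin(th),np.cos(th)])
        d=q-pos;pe=.03*max(k-1,0);exo=np.array([np.cos(pe),-np.sin(pe)]);upo=np.array([np.sin(pe),np.cos(pe)])
        # top surface height at tray edge y=.0325
        top=P+[0,.004]+.032*up; s=(top[0]-.0325)/ex[0]; zt=top[1]+s*np.sin(th)
        print(round(th,2),'tx %.1f tz %.1f'%(d@exo*1000,-d@upo*1000),'pos',q.round(4),'ztop at tray edge %.4f'%zt,'far z %.3f'%(P[1]+.3*np.sin(th)+.02))
        pos=q
E
```

```text
t 9.0 q [-0.1737  0.2354  1.7535 -0.0002  1.1534 -0.3987] pos [ 0.5669 -0.0476  0.0326] z [-0.0007 -0.0001 -1.    ] yawy 12.894971681042492 box [ 0.0029 -0.0352] F [-2.3578  0.0158  0.8628] Fyb 0.5537869500750264 op 0.023777973082180354
0.0 tx 0.0 tz -4.0 pos [-0.0353  0.037 ] ztop at tray edge 0.0480 far z 0.032
0.03 tx 0.7 tz -5.9 pos [-0.0346  0.0429] ztop at tray edge 0.0519 far z 0.041
0.06 tx 0.7 tz -5.9 pos [-0.0337  0.0487] ztop at tray edge 0.0558 far z 0.050
0.09 tx 0.7 tz -5.9 pos [-0.0326  0.0546] ztop at tray edge 0.0597 far z 0.059
0.12 tx 0.7 tz -5.9 pos [-0.0314  0.0603] ztop at tray edge 0.0637 far z 0.068
0.15 tx 0.7 tz -5.9 pos [-0.03    0.0661] ztop at tray edge 0.0678 far z 0.077
0.18 tx 0.7 tz -5.9 pos [-0.0284  0.0718] ztop at tray edge 0.0719 far z 0.086
0.21 tx 0.7 tz -5.9 pos [-0.0266  0.0775] ztop at tray edge 0.0761 far z 0.095
0.24 tx 0.7 tz -5.9 pos [-0.0247  0.0831] ztop at tray edge 0.0804 far z 0.103
0.27 tx 0.7 tz -5.9 pos [-0.0226  0.0886] ztop at tray edge 0.0848 far z 0.112
```

Call:
step_arm(targets=[{"tx":0,"ty":0,"tz":-2,"ax":0,"ay":0,"az":0,"grip":255},{"tx":0,"ty":0,"tz":-4,"ax":0,"ay":0,"az":0,"grip":255},{"tx":0,"ty":0,"tz":-6,"ax":0,"ay":-0.03,"az":0,"grip":255},{"tx":0,"ty":0,"tz":-6,"ax":0,"ay":-0.03,"az":0,"grip":255},{"tx":0,"ty":0,"tz":-6,"ax":0,"ay":-0.03,"az":0,"grip":255},{"tx":0,"ty":0,"tz":-6,"ax":0,"ay":-0.03,"az":0,"grip":255},{"tx":0,"ty":0,"tz":0,"ax":0,"ay":0,"az":0,"grip":255}])

```text
t: 9.7
tool_pos: [0.5674, -0.0458, 0.0635]
orientation: [1.896, 2.382, -0.113]
force: [0.2, -1.2, -3.3]
opening: 0.0237
```

```bash
python3 st.py;  python3 - <<'E'
from plant import robot
import cv2,pickle,numpy as np
c=robot.read_camera('scene');pickle.dump(c,open('pics/scene3.pkl','wb'))
cv2.imwrite('pics/s3.png',cv2.resize(c['frame'][140:290,170:335],None,fx=4,fy=4,interpolation=cv2.INTER_CUBIC))
E
```

```text
t 9.7 q [-0.0978  0.1667  1.7746 -0.1243  1.1633 -0.2767] pos [ 0.5674 -0.0458  0.0635] z [ 0.0283 -0.1171 -0.9927] yawy 12.959868941293648 box [ 0.0039 -0.0335] F [ 0.2407 -1.229  -3.3446] Fyb -1.2514853358845166 op 0.02373734658529428
```

View pics/s3.png

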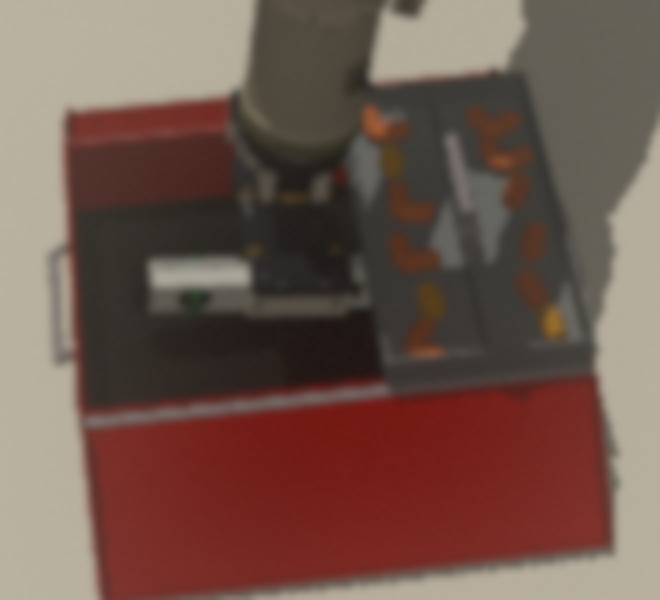

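The level is up in the gripper, its far end at (150,285) tilted upward and clear of the mat. The wrist force of −3.3 N is about its whole weight. I continue tipping.

Call:
step_arm(targets=[{"tx":0,"ty":0,"tz":-6,"ax":0,"ay":-0.03,"az":0,"grip":255},{"tx":0,"ty":0,"tz":-6,"ax":0,"ay":-0.03,"az":0,"grip":255},{"tx":0,"ty":0,"tz":-6,"ax":0,"ay":-0.03,"az":0,"grip":255},{"tx":0,"ty":0,"tz":-6,"ax":0,"ay":-0.03,"az":0,"grip":255},{"tx":0,"ty":0,"tz":-5,"ax":0,"ay":-0.025,"az":0,"grip":255},{"tx":0,"ty":0,"tz":0,"ax":0,"ay":0,"az":0,"grip":255}])

```text
t: 10.35
tool_pos: [0.5659, -0.041, 0.0914]
orientation: [1.822, 2.287, -0.243]
force: [0.5, 0.0, -3.2]
opening: 0.0234
```

```bash
python3 st.py;  python3 - <<'E'
from h import *
from plant import robot
st=robot.read_state();R=cv2.Rodrigues(st['orientation'])[0]
print('pitch',np.degrees(np.arccos(-R[2,2])))
a=[];off={'scene':(170,140),'top':(170,95)}
for n in('scene','top'):
    c=robot.read_camera(n);pickle.dump(c,open(f'pics/{n}4.pkl','wb'))
    f=c['frame'].copy();x,y=off[n];f=cv2.resize(f[y:y+150,x:x+150],None,fx=2.6,fy=2.6,interpolation=cv2.INTER_CUBIC)
    # predicted: white far end top corners in tool frame: x=-.0934, y=+-.012, z=-(0.044-.0327)
    for yy in(-.012,.012):
      for zz in(-.0113,.0207):
        X=st['tool_pos']+R@[-.0934,yy,zz];p=(proj(c,X)[0]-[x,y]+.5)*2.6-.5;cv2.circle(f,tuple(p.astype(int)),2,(255,255,0),-1)
    a.append(f)
cv2.imwrite('pics/b4.png',np.hstack(a))
# lowest near end / tray clearance
for yo in (.1963,): 
    nb=st['tool_pos']+R@[yo,0,.0207];nt=st['tool_pos']+R@[yo,0,-.0113]
    print('near bottom',nb[2],tobox(nb),'near top',nt[2],tobox(nt))
    fe=st['tool_pos']+R@[yo-.3,0,.0047];print('far c',fe,tobox(fe))
    b=np.array([st['tool_pos']+R@[s,0,-.0113] for s in np.linspace(-.1,.2,301)]);y=tobox(b)[:,1];print('top at tray edge',np.interp(.0325,y,b[:,2]))
E
```

```text
t 10.35 q [ 0.0011  0.1177  1.7929 -0.2793  1.1843 -0.1248] pos [ 0.5659 -0.041   0.0914] z [ 0.0589 -0.2553 -0.9651] yawy 12.935847548792353 box [ 0.0035 -0.0285] F [ 0.4638  0.0077 -3.2109] Fyb -0.09843923516328579 op 0.023401633148548318
pitch 15.188572793718276
near bottom 0.01994601619595615 [0.00435811 0.15546886] near top 0.05082821673711817 [0.00438877 0.16385269]
far c [ 0.58859147 -0.1397365   0.11398609] [ 0.00301832 -0.12985669]
top at tray edge 0.08648819635111138
```

View pics/b4.png

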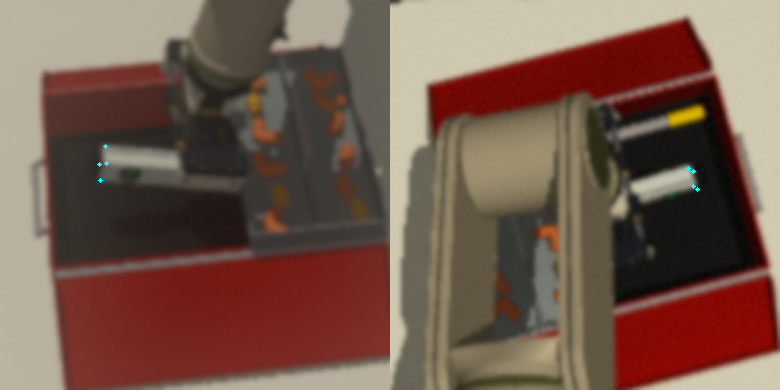

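The predicted far-end corners (cyan) sit on the level's far end in both views at (105,150)/(100,180) and (690,170)/(697,188), so it has not slipped. The top edge clears the tray underside by about 5 mm. I lower it by 4 mm and draw it out along its own axis.

Call:
step_arm(targets=[{"tx":-2,"ty":0,"tz":2,"ax":0,"ay":0,"az":0,"grip":255},{"tx":-5,"ty":0,"tz":2,"ax":0,"ay":0,"az":0,"grip":255},{"tx":-8,"ty":0,"tz":0,"ax":0,"ay":0,"az":0,"grip":255},{"tx":-8,"ty":0,"tz":0,"ax":0,"ay":0,"az":0,"grip":255},{"tx":-8,"ty":0,"tz":0,"ax":0,"ay":0,"az":0,"grip":255},{"tx":-8,"ty":0,"tz":0,"ax":0,"ay":0,"az":0,"grip":255},{"tx":-8,"ty":0,"tz":0,"ax":0,"ay":0,"az":0,"grip":255},{"tx":-8,"ty":0,"tz":0,"ax":0,"ay":0,"az":0,"grip":255},{"tx":0,"ty":0,"tz":0,"ax":0,"ay":0,"az":0,"grip":255}])

```text
t: 11.35
tool_pos: [0.5783, -0.0954, 0.1023]
orientation: [1.823, 2.285, -0.243]
force: [-0.8, 0.2, -2.3]
opening: 0.0236
```

```bash
python3 st.py
cat > lv.py <<'E'
from h import *
from plant import robot
st=robot.read_state();R=cv2.Rodrigues(st['orientation'])[0]
yo=.1963
nb=st['tool_pos']+R@[yo,0,.0207];nt=st['tool_pos']+R@[yo,0,-.0113];fe=st['tool_pos']+R@[yo-.3,0,.0047]
b=np.array([st['tool_pos']+R@[s,0,-.0113] for s in np.linspace(-.1,.2,301)]);y=tobox(b)[:,1]
print('pitch',np.degrees(np.arccos(-R[2,2])),'near bot',nb[2],tobox(nb),'near top',nt[2],tobox(nt),'far c',fe[2],tobox(fe),'top at tray edge',np.interp(.0325,y,b[:,2]))
E
python3 lv.py
```

```text
t 11.35 q [-0.0965  0.1302  1.7578 -0.2724  1.1808 -0.2255] pos [ 0.5783 -0.0954  0.1023] z [ 0.0591 -0.2557 -0.9649] yawy 12.838471768502842 box [ 0.0032 -0.0843] F [-0.7885  0.1507 -2.2544] Fyb 0.3267864023091506 op 0.023589190667176105
pitch 15.216439936304983 near bot 0.03076345266460434 [0.00438025 0.09964334] near top 0.06164157184991514 [0.0044081  0.10804221] far c 0.12494195151955692 [ 0.00250347 -0.18563352] top at tray edge 0.08218954549188381
```

Call:
step_arm(targets=[{"tx":-8,"ty":0,"tz":0,"ax":0,"ay":0,"az":0,"grip":255},{"tx":-8,"ty":0,"tz":0,"ax":0,"ay":0,"az":0,"grip":255},{"tx":-8,"ty":0,"tz":0,"ax":0,"ay":0,"az":0,"grip":255},{"tx":-8,"ty":0,"tz":0,"ax":0,"ay":0,"az":0,"grip":255},{"tx":-8,"ty":0,"tz":0,"ax":0,"ay":0,"az":0,"grip":255},{"tx":-8,"ty":0,"tz":0,"ax":0,"ay":0,"az":0,"grip":255},{"tx":-8,"ty":0,"tz":0,"ax":0,"ay":0,"az":0,"grip":255},{"tx":-8,"ty":0,"tz":0,"ax":0,"ay":0,"az":0,"grip":255},{"tx":-8,"ty":0,"tz":0,"ax":0,"ay":0,"az":0,"grip":255},{"tx":-8,"ty":0,"tz":0,"ax":0,"ay":0,"az":0,"grip":255},{"tx":-8,"ty":0,"tz":0,"ax":0,"ay":0,"az":0,"grip":255},{"tx":-4,"ty":0,"tz":0,"ax":0,"ay":0,"az":0,"grip":255},{"tx":0,"ty":0,"tz":0,"ax":0,"ay":0,"az":0,"grip":255}])

```text
t: 12.65
tool_pos: [0.5978, -0.1814, 0.126]
orientation: [1.823, 2.286, -0.243]
force: [0.4, -0.5, -2.4]
opening: 0.0237
```

```bash
python3 st.py; python3 lv.py
python3 - <<'E'
from plant import robot
import cv2,numpy as np
a=[]
for n in('scene','top'):
    c=robot.read_camera(n);a.append(cv2.resize(c['frame'][90:290,160:360],None,fx=2,fy=2,interpolation=cv2.INTER_CUBIC))
cv2.imwrite('pics/b5.png',np.hstack(a))
E
```

```text
t 12.65 q [-0.2404  0.1724  1.6645 -0.2545  1.1946 -0.3838] pos [ 0.5978 -0.1814  0.126 ] z [ 0.0586 -0.2555 -0.965 ] yawy 12.851835023909958 box [ 0.0025 -0.1726] F [ 0.436  -0.4993 -2.4142] Fyb -0.5856236279709113 op 0.023708768202626206
pitch 15.195136219625564 near bot 0.054589227471783394 [0.0036464  0.01143451] near top 0.08547046740674762 [0.00368629 0.01982185] far c 0.14866195129816584 [ 0.00187889 -0.27387795] top at tray edge 0.0845006714591545
```

View pics/b5.png

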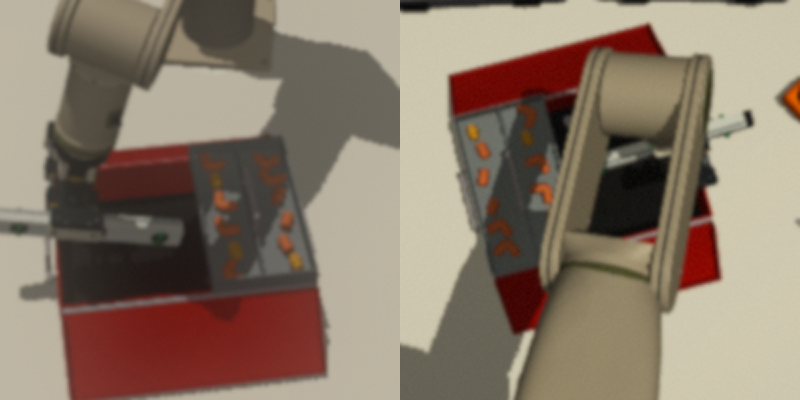

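The left half shows the near end at about (183,235), out from under the tray (edge at about (205,235)) and still below the rim. The far end is beyond the wall. I draw it slightly further, then lift.

Call:
step_arm(targets=[{"tx":-8,"ty":0,"tz":0,"ax":0,"ay":0,"az":0,"grip":255},{"tx":-10,"ty":0,"tz":-4,"ax":0,"ay":0,"az":0,"grip":255},{"tx":-10,"ty":0,"tz":-10,"ax":0,"ay":0,"az":0,"grip":255},{"tx":-8,"ty":0,"tz":-16,"ax":0,"ay":0,"az":0,"grip":255},{"tx":-8,"ty":0,"tz":-18,"ax":0,"ay":0,"az":0,"grip":255},{"tx":-8,"ty":0,"tz":-18,"ax":0,"ay":0,"az":0,"grip":255},{"tx":-8,"ty":0,"tz":-18,"ax":0,"ay":0,"az":0,"grip":255},{"tx":-8,"ty":0,"tz":-18,"ax":0,"ay":0,"az":0,"grip":255},{"tx":-8,"ty":0,"tz":-18,"ax":0,"ay":0,"az":0,"grip":255},{"tx":-8,"ty":0,"tz":-18,"ax":0,"ay":0,"az":0,"grip":255},{"tx":-6,"ty":0,"tz":-14,"ax":0,"ay":0.03,"az":0,"grip":255},{"tx":-3,"ty":0,"tz":-10,"ax":0,"ay":0.04,"az":0,"grip":255},{"tx":0,"ty":0,"tz":-4,"ax":0,"ay":0.04,"az":0,"grip":255},{"tx":0,"ty":0,"tz":0,"ax":0,"ay":0.04,"az":0,"grip":255},{"tx":0,"ty":0,"tz":0,"ax":0,"ay":0.04,"az":0,"grip":255},{"tx":0,"ty":0,"tz":0,"ax":0,"ay":0.02,"az":0,"grip":255},{"tx":0,"ty":0,"tz":0,"ax":0,"ay":0,"az":0,"grip":255},{"tx":0,"ty":0,"tz":0,"ax":0,"ay":0,"az":0,"grip":255},{"tx":0,"ty":0,"tz":0,"ax":0,"ay":0,"az":0,"grip":255}])

```text
t: 14.65
tool_pos: [0.6082, -0.2262, 0.3107]
orientation: [1.93, 2.423, -0.054]
force: [-0.4, 0.3, -2.5]
opening: 0.0239
```

```bash
python3 st.py; python3 lv.py
python3 - <<'E'
from h import *
from plant import robot
st=robot.read_state();R=cv2.Rodrigues(st['orientation'])[0]
a=[]
for n in('scene','top'):
    c=robot.read_camera(n);pickle.dump(c,open(f'pics/{n}6.pkl','wb'));f=c['frame'].copy()
    for s in(-.1037,.1963):
        p=proj(c,st['tool_pos']+R@[s,0,.0047])[0];cv2.circle(f,tuple(p.astype(int)),1,(255,255,0),-1)
    a.append(cv2.resize(f[90:290,130:330] if n=='scene' else f[90:290,160:360],None,fx=2,fy=2,interpolation=cv2.INTER_CUBIC))
    cv2.imwrite(f'pics/{n}6.png',f)
cv2.imwrite('pics/b6.png',np.hstack(a))
E
```

```text
t 14.65 q [-0.41    0.2159  1.2532 -0.0448  1.6392 -0.6392] pos [ 0.6082 -0.2262  0.3107] z [ 0.0126 -0.0542 -0.9984] yawy 12.916270643607158 box [ 0.0023 -0.2185] F [-0.445   0.2842 -2.4584] Fyb 0.3783022160108879 op 0.023948798276295123
pitch 3.1916608229404497 near bot 0.2790656201411079 [ 0.00329401 -0.02366552] near top 0.3110159842437893 [ 0.00329712 -0.02188388] far c 0.3117435714870664 [ 0.00180928 -0.32230568] top at tray edge 0.310809983422489
```

View pics/b6.png

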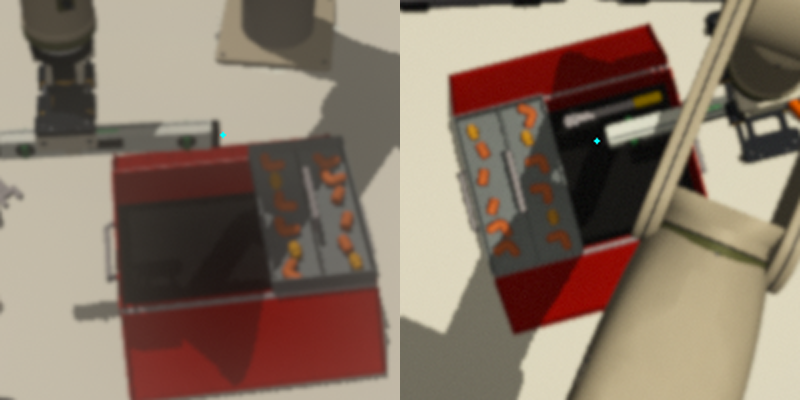

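View pics/scene6.png

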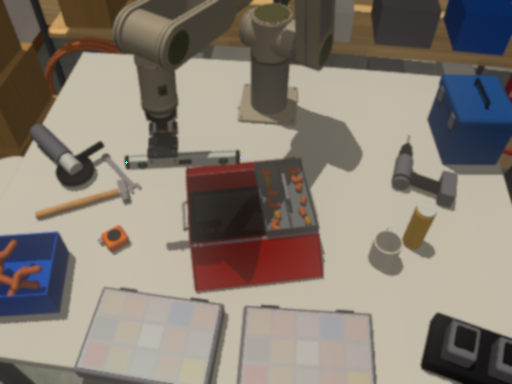

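The picture shows the level held near level, from (126,161) to (240,157), high over the rim. The tray's front corner is at (266.5,237), the same as right after the push. Tape, hammer, wrench, mug, can and drill are where they were at the start, and the chisel is still in the box. I hand in.

```bash
python3 -c "
from plant import robot
s=robot.read_state();print(s['t'],s['dq'],s['opening']);print(robot.close_job())"
```

```text
14.75 [ 2.08748469e-03  1.21152573e-03 -8.91360458e-05  2.73374969e-03
  4.88629918e-04  5.11966720e-04] 0.02368130971952166
the job is handed in; nothing more can be done
None
```

The level is out of the box and held still in the gripper, and I handed the job in at 14.75 s; no verdict was reported.

**What I did:**
1. I pushed the tray's front wall with closed fingers until it stopped hard at about 8 N. That was within about 2 mm of where I expected home to be.
2. I gripped the level about 45 mm from its middle, on the side away from the tray, with 55 N. I tipped its far end up about 15° and drew it out along its own slope.
3. By calculation the level's top passed 5–10 mm below the tray's underside, and the force readings showed no push against the tray beyond the level's weight. I then lifted it clear and levelled it.

**Last checks:**
- **Grip:** the gripper was open 23.7 mm, which fits the 24 mm wide level, and it carried about 2.5 N.
- **Height:** the level's lowest point was about 0.28 m up and its ends about 0.30 m, well above the handle's top at 0.152 m.
- **Motion:** the joints were practically still.
- **Tray:** its front corner was within about 1 pixel of where it was right after the push.
- **Other things:** all were where they started, as far as the pictures show; I judged this by eye and did not measure it.

**What disagreed:**
- Triangulating the level's top gave 50–53 mm instead of the 44 mm in the text.
- My first handle height came out too low (127 mm), probably because I picked its shadow.
- In the last pictures the predicted tray-side end lay a few millimetres beyond the end I could see, because I had guessed the length of the black end cap.

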